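Fish a battery out of the cap sorter and into the red bin

ROBOT

A 6-joint arm with a two-finger parallel gripper is mounted at the origin on the work surface. World frame = base frame: x ahead of the robot, y to its left, z up, the work surface at z = 0. Lengths are in m, angles in rad, forces in N, time in s.
With the tool pointing down it reaches from about 0.25 to 0.8 m from the base axis. Payload 8.5 kg.
Tool frame: the origin (TCP) lies between the finger pads; the fingertips stand manip.tip_reach ahead of it and the grasp point (between the pads) lies 11 mm behind it (manip.tip_reach is the distance from the TCP to the fingertips, in m); z points along the fingers, x is the direction in which the jaws open and shut, and the axes are right-handed (so a half turn about z gives the same grasp; the last joint's range is limited). The gripper opens to 85 mm and grips with 20 to 120 N. Pads are 22 mm wide; open, the fingers measure 114 mm over their backs; the gripper's body (76 mm by 85 mm) begins 54 mm behind the grasp point. The pads swing forward as they close: fully open they stand 13 mm farther back than shut.
Start: joints at [1.333, 0.238, -0.013, 1.319, 0, 1.571], TCP at [0.124, 0.51, 0.239] pointing down, gripper open.
Joint ranges: [-2.66, 2.66], [-1.03, 1.9], [-1.14, 1.46], [-1.82, 2.27], [-1.45, 1.34], [-3.14, 3.14]. Speed limits (rad/s): [2.22, 2.22, 2.79, 3.14, 3.14, 3.14].

INTERFACE

Orientations are given as a rotation vector (axis times angle).
In Python, from plant import manip, read_camera, camera_info gives the robot as it stands. The module is installed in compiled form; this text tells all that it offers.
- The arm moves only by the shell command python3 -m crank 'ROWS' [OPENING] [FORCE]. ROWS is JSON, a list of rows, each a list of 2 entries, a list of its own where there are three numbers: the shift along the tool's x, y, z each as a share of 0.05 m, from -1 to 1, then the turn, a rotation vector about the tool's x, y, z each as a share of 0.1 rad, from -1 to 1. A call has 1 to 12 rows; each row shifts and turns the commanded pose from where the row before left it, along the tool's axes as they then stand; what a row does not reach is not made up. A row lasts 1/8 s, in which the tool goes at most 62.5 mm and 10.7 degrees, less where a joint would pass 70% of its speed; a pose out of reach is approached as far as the arm can. A call with a number of a shift or a turn outside -1 to 1 is refused whole. A call with a gripper value outside its range is refused whole. OPENING is the opening, from -1 (shut) to 1 (fully open), set as the call begins (- or left out, the last holds). The fingers move at their own pace and stop on an object; FORCE is the grip in N (left out, the last holds). Time passes only in rows, so rows that do not move let the fingers close. It gives the time, the measured TCP pose, the force and the opening at its end, in the units of the state.
- manip.state(): the state, without advancing time (a new reading comes with each control period).
- read_camera(name): name is "side" or "top" or "wrist"; returns (picture, depth): 400x640x3 uint8, blue, green, red; 400x640 float32, m along the optical axis (not along the pixel's ray), 0 where there is no reading.
- camera_info(name): a dict with "mtx" (3x3 intrinsics, pixels), "rvec" (rotation vector, rad) and "tvec" (3), from world to camera coordinates, as OpenCV has them. Camera axes: x right, y down, z forward; pixel columns grow to the right and rows downward; lengths in m; the calibration is good to about 2 mm. A picture is of the moment at which its call begins: read the wrist's pose just before it. camera_info takes no time and is no camera call; for the wrist camera it gives the pose at the moment of the call.
- manip.job_done(): hands the job in, once; it reports no verdict.
The state is a dict: "t": time; "joint_pos": joint angles; "qd": joint speeds; "joint_efforts": joint torques, N m; "tool_pos": TCP position; "tool_rot": TCP orientation; "ft_force": force on the tool from outside, world axes, zero at the start; "torque": the same for the moment, N m; "gripper_width": opening from 0.0 (shut) to 1.0 (fully open).
Only numpy, scipy, OpenCV 4.12 (cv2) and the standard library are available. Lean on these libraries where they do the work, as an engineer would, in place of code of your own. Each camera call takes 0.05 s, during which the arm holds its last target.

TASK

A torch battery has been dropped into one of the deep leaning pockets of the blue bottle cap sorter: reach in with the fingers together, spread them only down at the battery without jamming them against the thin pocket walls, and draw it out. Drop it through the open port of the red bin, then press the bin's hinged flap down until its catch snaps and holds it shut. Leave the caps and everything else on the shelf where they are.

Things in the scene. Friction and masses are not known exactly. Their poses are not given: they have to be found in the camera images.
- cell: Battery: C cell, cylinder 26 mm in diameter, 50 mm long (steel ends, black sleeve, contact nub 1.5 mm high on top), about 0.05 to 0.09 kg, loose. Origin: centre of its flat lower end; z along its length to the nub. It starts standing on the floor of one of the three pockets, leaning with it against the lower wall (nearer the robot), within 4 mm of midway between the side walls. Which pocket varies.
- sorter: Blue bottle cap sorter, fixed: three pockets side by side in a block 350 mm wide, centres at its y = -115, 0, 115 mm. Pockets lean 35 degrees from upright, mouths towards its -x (the robot's side). Inside each: 112 mm wide along y, 54 mm from lower to upper wall, 88 mm deep along the lean; walls 3 mm. A battery's top is 38 mm below the mouth along the pocket. Origin on the shelf under its middle, z up.
- bin: Red plastic bin, fixed (heavy), 200 mm in diameter over its ribbed screw lid, lid top 172 mm above the shelf. Origin on the shelf under its middle, z up; the flap's hinge lies on its +x side (away from the robot at yaw 0). Inside it is part full: the filling's surface is 54 mm above the shelf.
- port (a point): Centre of the bin's round port in the middle of the lid, in the plane of its raised rim, 178 mm above the shelf. 80 mm across inside, rim 88 mm outside. The flap's hinge line is 56 mm from it towards the bin's +x and 2.5 mm higher.
- flap (a joint): Flap angle, rad: 0 fully down on the port, 1.57 upright; it starts open at 1.5 to 1.9. A weak spring (0.08 N m per rad, towards 1.72) lifts it open again unless the catch holds it. The catch is a sprung tongue on the lid opposite the hinge: the flap's lip snaps under it in the last 10 mm, needing 10 to 15 N pressed down near the free edge. Held by the catch it reads about 0.01.
- flap_hinge (a point): Middle of the flap's hinge line, 180.5 mm above the shelf; its axes turn with the flap: y along the hinge, the flap extends along -x, its outer face looks to +z. Flap: round disc 100 mm across, 5 mm thick, its centre 56 mm from the hinge, free edge 106 mm, lip end 112 mm.
- flap_edge (a point): Point on the flap's outer face at its free edge, 106 mm from the hinge line and opposite the middle of it (moves with the flap).
- caps_a: Three nested white screw caps, one loose piece 28 mm in diameter and 33 mm high, standing in another pocket of the sorter. Origin at the centre of its lower end. Not to be disturbed.
- caps_b: Two nested white screw caps, one loose piece 28 mm in diameter and 22 mm high, in the remaining pocket. Origin at the centre of its lower end. Not to be disturbed.
- bowl: White ceramic bowl of button cells, 112 mm across and 45 mm high, loose. Origin under its centre. Not to be disturbed.
- bulb: Compact fluorescent bulb in a clear plastic sleeve, a box 130 x 56 x 56 mm lying along its x, loose. Origin under its centre. Not to be disturbed.
- torch: White plastic torch lying along its x, 165 mm long, head 54 mm in diameter, loose. Origin on the shelf under its middle. Not to be disturbed.
- mug: Blue ceramic mug, 82 mm across and 92 mm high, loose. Origin under its centre. Not to be disturbed.
- spray: Clear plastic bottle with grey cap, 72 mm in diameter and 190 mm high, loose. Origin under its centre. Not to be disturbed.
- pocket_floor (a point): Middle pocket, on the inner edge where its floor meets its lower wall: 5 mm to the sorter's +x from its origin and 10 mm above the shelf. Same for the other pockets 115 mm to each side.
- pocket_rim (a point): Middle pocket, middle of the inner rim of its lower wall (the rim nearer the robot), 82 mm above the shelf; the upper wall's rim is 44 mm farther to the sorter's +x and 113 mm above the shelf.

How it is judged:
On the way, in this order (a step that is already met when the one before it is completed fails the run):
1. the battery is inside the red bin (horizontal distance between cell and bin below 0.09 m and z of cell in the frame of bin below 0.15 m), for 0.2 s.
2. the flap has snapped shut (value of joint flap below 0.045 rad), for 0.2 s.
At the end, for the whole second after the job is handed in: The battery lies at rest inside the red bin (its origin within 90 mm of the bin's axis and below 150 mm), the flap is held shut by its catch (joint below 0.045 rad), and the two cap stacks, bowl, bulb, torch, mug and spray bottle are within 40 mm of where they were (all of step 1 and linear speed of cell below 0.05 m/s and value of joint flap below 0.045 rad and distance of each of caps_a, caps_b, bowl, bulb, torch, mug, spray from where it was at the start of the episode below 0.04 m); the robot touches nothing.
It fails at once if the fingers press on the sorter with more than 40 N (contact force between the fingers and sorter above 40 N).
It fails at once if a bystander is shoved more than 40 mm or tipped over (distance of any of caps_a, caps_b, bowl, bulb, torch, mug, spray from where it was at the start of the episode above 0.04 m or angle between any of bowl, mug, spray's own z axis and vertical above 0.6 rad).
It also fails if it takes over 72 s, if anything falls off the work surface, if the arm or the gripper's body presses on something with over 40 N, if the wrist force passes 120 N, or if a joint passes its speed limit or range.

## Working session

There is one attempt and no reset: what is moved stays moved. The work goes in short steps, Python scripts to look and compute and a shell command to move; the robot and the scene stay as the last step left them, time stands still between calls to the robot, and variables do not carry over. Pictures are saved under pics/ and viewed, and the job is handed in when it is done.

```bash
ls; mkdir -p pics; python3 - <<'E'
from plant import manip, read_camera, camera_info
import cv2,numpy as np
print(manip.state(), manip.tip_reach)
for n in ["side","top","wrist"]:
    i=camera_info(n); print(n,i)
    p,d=read_camera(n); cv2.imwrite(f"pics/{n}0.png",p); np.save(f"pics/{n}0.npy",d)
E
```

```text
pics
{'t': 0.0, 'joint_pos': array([ 1.33298541e+00,  2.38784356e-01, -1.42650221e-02,  1.31917901e+00,
        4.49013269e-05,  1.57080572e+00]), 'qd': array([-2.94861038e-05, -1.32702647e-03, -1.23440964e-03,  4.34407105e-04,
       -1.16107609e-03,  1.97917743e-04]), 'joint_efforts': array([ 3.63825238e-04, -5.38775826e+01,  3.46439123e+01,  1.84299838e-02,
        5.00442866e-05, -2.26134563e-05]), 'tool_pos': array([0.12356984, 0.50983822, 0.23867154]), 'tool_rot': array([ 2.46861616e+00,  1.94169900e+00, -1.81118705e-03]), 'ft_force': array([0.3272636 , 0.499348  , 0.44863809]), 'torque': array([0.01788282, 0.01470089, 0.01435838]), 'gripper_width': 1.0005925242483635} 0.008
side {'mtx': array([[391.93878835,   0.        , 316.18296184],
       [  0.        , 391.93878835, 198.89245675],
       [  0.        ,   0.        ,   1.        ]]), 'rvec': array([ 0.15838907, -2.80704694,  1.33458821]), 'tvec': array([0.54547942, 0.10693307, 1.085483  ])}
top {'mtx': array([[517.27206676,   0.        , 329.99559182],
       [  0.        , 517.27206676, 193.36504777],
       [  0.        ,   0.        ,   1.        ]]), 'rvec': array([ 2.11296672, -2.10690246,  0.22636447]), 'tvec': array([0.06115336, 0.56221373, 1.34681752])}
wrist {'mtx': array([[315.50832515,   0.        , 322.71894745],
       [  0.        , 315.50832515, 199.50081588],
       [  0.        ,   0.        ,   1.        ]]), 'rvec': array([-2.29698016, -1.80687281, -0.23959334]), 'tvec': array([-0.52463843, -0.0339462 ,  0.37817056])}
```

View pics/top0.png

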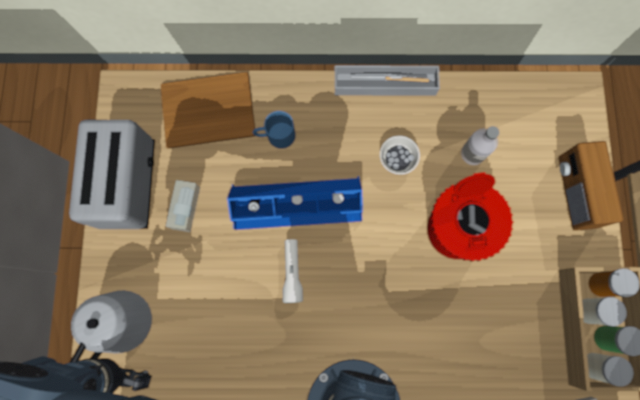

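View pics/side0.png

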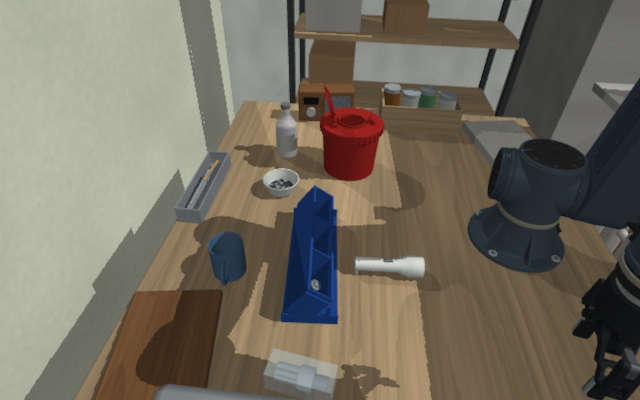

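View pics/wrist0.png

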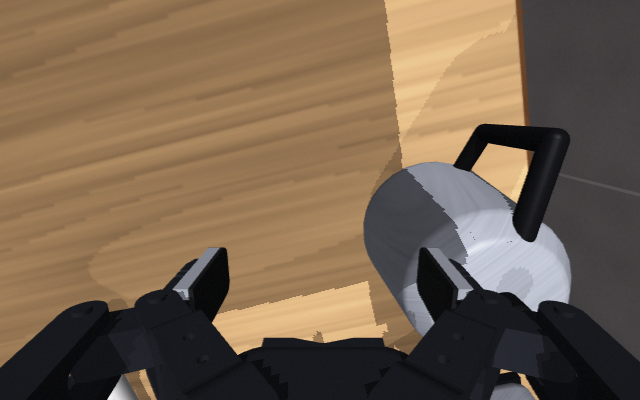

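The top view shows the sorter around (296,203), the bin around (472,219) with its port at (473,220) and its flap on the far side. The pockets need a closer look.

```bash
cat > h.py <<'E'
import numpy as np,cv2
from plant import manip, read_camera, camera_info
from scipy.spatial.transform import Rotation as R
def cam(n):
    i=camera_info(n); return i['mtx'],cv2.Rodrigues(i['rvec'])[0],i['tvec']
def cloud(n,d,c=None):
    K,Rm,t=c or cam(n); v,u=np.mgrid[:400,:640]
    P=np.stack([(u-K[0,2])/K[0,0]*d,(v-K[1,2])/K[1,1]*d,d],-1)
    return (P-t)@Rm
def proj(n,P,c=None):
    K,Rm,t=c or cam(n); q=(np.atleast_2d(P)@Rm.T+t)@K.T; return q[:,:2]/q[:,2:]
E
python3 - <<'E'
from h import *
p=cv2.imread('pics/top0.png'); d=np.load('pics/top0.npy')
cv2.imwrite('pics/topc.png',cv2.resize(p[165:240,215:375],None,fx=5,fy=5,interpolation=cv2.INTER_CUBIC))
cv2.imwrite('pics/binc.png',cv2.resize(p[165:270,420:525],None,fx=5,fy=5,interpolation=cv2.INTER_CUBIC))
C=cloud('top',d)
hsv=cv2.cvtColor(p,cv2.COLOR_BGR2HSV)
blue=(hsv[...,0]>105)&(hsv[...,0]<125)&(hsv[...,1]>150); blue[:,:215]=0; blue[:170]=0;blue[240:]=0
b=C[blue]; print('blue',len(b),b.min(0),b.max(0))
hi=b[b[:,2]>0.09]; print(hi.min(0),hi.max(0),len(hi))
red=((hsv[...,0]<8)|(hsv[...,0]>172))&(hsv[...,1]>150); red[:,:420]=0; red[:,530:]=0
r=C[red]; print('red',len(r),r.min(0),r.max(0))
lid=r[(r[:,2]>.16)&(r[:,2]<.19)]; 
(cx,cy),rad=cv2.minEnclosingCircle(lid[:,:2].astype(np.float32)); print('lid',cx,cy,rad)
fl=r[r[:,2]>.195]; print('flap',len(fl),fl.min(0),fl.max(0),fl.mean(0))
m=blue.astype(np.uint8)
print(cv2.minAreaRect(b[:,:2].astype(np.float32)))
E
```

```text
blue 4984 [ 0.26545763 -0.02043147 -0.0044973 ] [0.60573673 0.33135976 1.43497407]
[ 0.26545763 -0.01658763  0.09023756] [0.57574019 0.32923899 1.43497407] 801
red 4906 [ 0.26545763 -0.44682762 -0.00672961] [0.63614014 0.06421154 1.43497407]
lid 0.4719013273715973 -0.28792107105255127 0.10138435661792755
flap 733 [ 0.26545763 -0.32675112  0.1955869 ] [0.56495378 0.06421154 1.43497407] [ 0.53712087 -0.26785515  0.27603036]
((0.4272235631942749, 0.1481853425502777), (0.33454039692878723, 0.3501971662044525), 4.032121181488037)
```

View pics/topc.png

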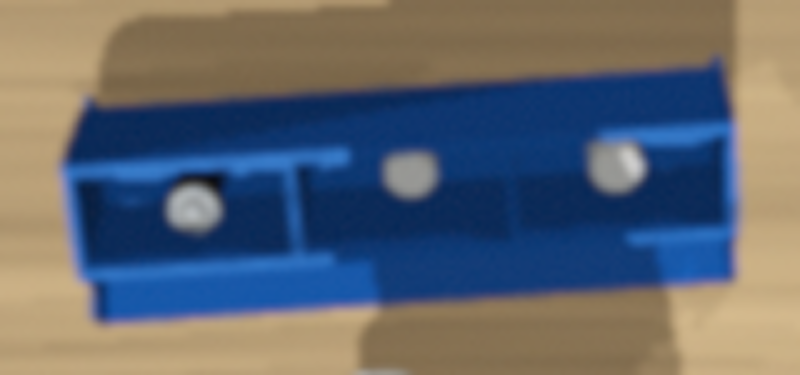

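View pics/binc.png

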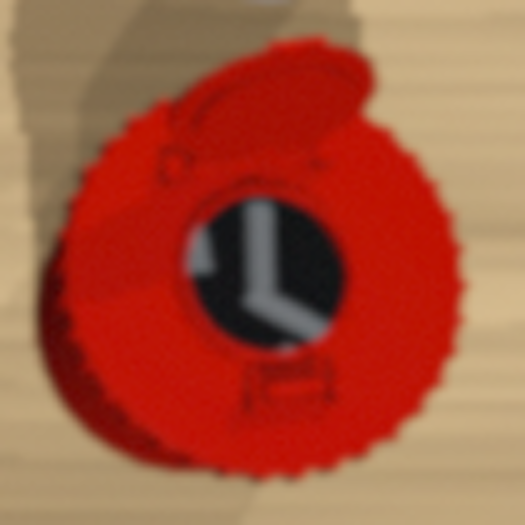

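The left pocket at about (193,208) in the crop holds the battery: it shows the nub and a dark sleeve. The other two hold caps. The latch is at (285,380) in the bin crop and the hinge is up and left of the port. Next I measure both frames.

```bash
python3 - <<'E'
from h import *
p=cv2.imread('pics/top0.png'); d=np.load('pics/top0.npy')
C=cloud('top',d); ok=d>0
hsv=cv2.cvtColor(p,cv2.COLOR_BGR2HSV)
box=np.zeros((400,640),bool); box[170:240,215:375]=1
blue=(hsv[...,0]>100)&(hsv[...,0]<128)&(hsv[...,1]>120)&box&ok
b=C[blue]; 
hi=b[(b[:,2]>.105)&(b[:,2]<.12)]; print('upper rim',len(hi)); 
l=cv2.fitLine(hi[:,:2].astype(np.float32),cv2.DIST_HUBER,0,.01,.01).ravel();print(l, 'yaw',np.degrees(np.arctan2(-l[0]*np.sign(l[1]),abs(l[1]))), hi.min(0),hi.max(0))
bb=b[b[:,2]>0.01]
print('blue rect',cv2.minAreaRect(bb[:,:2].astype(np.float32)), bb.min(0),bb.max(0))
for nm,(u,v) in dict(L=(215+193/5,165+208/5),M=(215+411/5,165+172/5),Rr=(215+617/5,165+166/5)).items():
    u,v=int(u),int(v); q=C[v-3:v+4,u-3:u+4]; w=q.reshape(-1,3); print(nm,np.median(w,0),w[:,2].max(),w[:,2].min())
boxb=np.zeros((400,640),bool); boxb[165:270,420:525]=1
red=((hsv[...,0]<8)|(hsv[...,0]>172))&(hsv[...,1]>150)&boxb&ok
r=C[red]; lid=r[(r[:,2]>.16)&(r[:,2]<.182)]
print('lid',len(lid),cv2.minEnclosingCircle(lid[:,:2].astype(np.float32)),np.median(lid[:,2]))
fl=r[r[:,2]>.205]; print('flap',len(fl),fl.min(0),fl.max(0),fl.mean(0))
n=np.linalg.svd(fl-fl.mean(0),full_matrices=False)[2]; print(n)
# port
hole=(hsv[...,2]<140)&(hsv[...,1]<120)&boxb
cnt,_=cv2.findContours(hole.astype(np.uint8),0,1); c=max(cnt,key=cv2.contourArea); c=cv2.convexHull(c)
M=cv2.fitEllipse(c); print('port ell',M)
K,Rm,t=cam('top'); 
def ray(uv,z):
    o=-Rm.T@t; r=Rm.T@np.linalg.inv(K)@np.array([*uv,1]); return o+r*(z-o[2])/r[2]
print('port',ray(M[0],.178)); print('latch',ray((420+287/5,165+385/5),.178))
print('flap knuckles',ray((420+178/5,165+165/5),.18),ray((420+318/5,165+160/5),.18))
for nm,(u,v) in dict(spray=(480,146),bowl=(400,155),mug=(280,130),torch=(291,270)).items(): print(nm,C[v,u])
s=manip.state(); T=R.from_rotvec(s['tool_rot']).as_matrix(); print(T.round(3))
K,Rw,tw=cam('wrist'); print('cam in tool',T.T@(-Rw.T@tw-s['tool_pos']), (T.T@Rw.T)[:,2], (T.T@Rw.T)[:,0])
E
```

```text
upper rim 407
[ 0.07117312 -0.997464    0.55007946  0.11405228] yaw 4.08137 [ 0.51218218 -0.01615959  0.10504035] [0.56693047 0.33043901 0.11997666]
blue rect ((0.5399950742721558, 0.15604707598686218), (0.11228715628385544, 0.35074087977409363), 4.141957759857178) [ 0.47356141 -0.02043147  0.01002135] [0.60843558 0.33232211 0.12363007]
L [0.52618745 0.27080506 0.06103189] 1.4349740677158178 0.04992203388355105
M [0.55008679 0.15352255 0.03839132] 0.046616411643230396 0.030121617255274392
Rr [0.55168899 0.04076538 0.04599389] 0.05661210585994628 0.035867001003812946
lid 3624 ((0.4719013273715973, -0.28792107105255127), 0.10138435661792755) 0.17259148898381838
flap 688 [ 0.52686989 -0.32675112  0.20519397] [ 0.56495378 -0.22920801  0.29272728] [ 0.5445165  -0.27629799  0.24865861]
[[-0.1354662   0.99040786 -0.02722472]
 [ 0.33998344  0.07227681  0.9376499 ]
 [-0.93062354 -0.11776391  0.34651333]]
port ell ((453.6632385253906, 180.30625915527344), (27.749723434448242, 88.13262939453125), 36.10660171508789)
port [ 0.57090931 -0.24624638  0.178     ]
latch [ 0.41637932 -0.29674824  0.178     ]
flap knuckles [ 0.52532987 -0.24840147  0.18      ] [ 0.52807268 -0.31797534  0.18      ]
spray [ 0.67476315 -0.33098362  0.13314793]
bowl [ 0.68291715 -0.13611384  0.01989014]
mug [0.76213076 0.20854826 0.00373475]
torch [0.35570008 0.16557902 0.05146825]
[[ 0.236  0.972 -0.   ]
 [ 0.972 -0.236 -0.001]
 [-0.001 -0.    -1.   ]]
cam in tool [ 0.00036709 -0.06640891 -0.13433923] [-1.42608855e-04  2.62388950e-01  9.64962185e-01] [9.99999987e-01 1.07211362e-04 1.18634469e-04]
```

```bash
python3 - <<'E'
from h import *
p=cv2.imread('pics/top0.png'); d=np.load('pics/top0.npy')
C=cloud('top',d); ok=d>0
hsv=cv2.cvtColor(p,cv2.COLOR_BGR2HSV)
box=np.zeros((400,640),bool); box[170:240,215:375]=1
blue=(hsv[...,0]>100)&(hsv[...,0]<128)&(hsv[...,1]>120)&box&ok
b=C[blue]; O=np.array([.547,.157]); a=np.radians(4.1); A=np.array([[np.cos(a),np.sin(a)],[-np.sin(a),np.cos(a)]])
q=(b[:,:2]-O)@A.T*1000; z=b[:,2]*1000
print('y ext',np.percentile(q[:,1],[0.3,1,99,99.7]))
for y0,y1 in ((75,100),(128,155),(-60,60)):
    m=(q[:,1]>y0)&(q[:,1]<y1)
    o=np.argsort(q[m,0]); 
    for x0 in range(-70,75,5):
        k=m&(q[:,0]>=x0)&(q[:,0]<x0+5)
        if k.sum(): print(x0,int(np.median(z[k])),int(z[k].max()),k.sum(),end=' | ')
    print()
K,Rm,t=cam('top')
def ray(uv,z):
    o=-Rm.T@t; r=Rm.T@np.linalg.inv(K)@np.array([*uv,1]); return o+r*(z-o[2])/r[2]
# battery bright disc centroid
sub=(hsv[...,2]>120)&(hsv[...,1]<70); 
for nm,(u,v),zz in (('L',(253,206),.0584),('M',(297,199),.05),('R',(338,198),.04)):
    m=np.zeros_like(sub); m[v-9:v+10,u-9:u+10]=1; m&=sub
    n,l,s,c=cv2.connectedComponentsWithStats(m.astype(np.uint8)); i=1+s[1:,4].argmax()
    w=ray(c[i],zz); print(nm,c[i],s[i],w,(A@(w[:2]-O)*1000), np.median(C[l==i][:,2]))
E
```

```text
y ext [-174.72546232 -172.21515121  171.91544284  173.43113986]
-65 6 11 8 | -60 4 8 13 | -55 6 85 23 | -50 79 86 32 | -45 9 81 30 | -40 67 74 10 | -35 62 67 15 | -30 55 58 13 | -25 46 52 11 | -20 41 46 12 | -15 31 35 15 | -10 24 26 10 | -5 111 120 30 | 0 15 121 22 | 5 18 109 29 | 10 20 100 31 | 15 86 91 18 | 20 82 86 10 | 25 76 81 10 | 30 70 74 12 | 35 62 65 9 | 40 52 58 11 | 45 50 51 7 | 
-65 4 10 6 | -60 4 9 16 | -55 6 85 27 | -50 77 85 36 | -45 7 79 27 | -40 68 73 20 | -35 60 66 14 | -30 53 58 13 | -25 46 51 12 | -20 40 43 9 | -15 32 36 13 | -10 27 31 10 | -5 114 120 23 | 0 15 119 23 | 5 19 106 28 | 10 24 101 28 | 15 86 92 19 | 20 82 87 14 | 25 74 77 11 | 30 68 71 10 | 35 60 65 14 | 40 54 56 11 | 45 45 47 6 | 
-65 5 12 36 | -60 5 12 75 | -55 6 87 120 | -50 77 88 145 | -45 9 90 149 | -40 67 89 67 | -35 61 97 67 | -30 54 99 64 | -25 48 102 64 | -20 40 110 61 | -15 33 111 58 | -10 25 116 52 | -5 111 123 106 | 0 111 121 107 | 5 24 109 119 | 10 25 101 115 | 15 88 93 68 | 20 82 88 58 | 25 74 80 54 | 30 66 73 52 | 35 60 66 52 | 40 54 58 47 | 45 48 53 31 | 
L [253.10958904 206.05479452] [248 202  11   9  73] [0.52657503 0.27083431 0.0584    ] [-12.2338349  115.00331769] 0.05922737539189287
M [296.5        199.33333333] [292 196  10   8  72] [0.54720926 0.15422097 0.05      ] [ 0.01003521 -2.78688276] 0.036944174421819895
R [338.02272727 197.70454545] [333 193  11  10  88] [0.55416737 0.04060933 0.04      ] [  -1.17260411 -116.60525138] 0.04536177075864152
```

Sorter frame: origin (0.547, 0.157), yaw 4.1°, with wall heights fitting to about 2 mm. Battery top is at (0.5265, 0.2708, 0.058), which agrees with the expected 0.0584. Bin centre is (0.472, −0.288), yaw about 8°, flap at about 1.9. Next: the approach.

```bash
cat >> h.py <<'E'
W=np.array([.5264,.2708,.0584]); a_=np.radians(4.1); X=np.array([np.cos(a_),np.sin(a_),0]); Y=np.array([-np.sin(a_),np.cos(a_),0]); Z=np.array([0,0,1.])
A=-np.sin(np.radians(35))*X+np.cos(np.radians(35))*Z; N=np.cos(np.radians(35))*X+np.sin(np.radians(35))*Z
TS=np.stack([Y,N,-A],1)
def delta(P,T=None,s=None):
    s=s or manip.state(); T0=R.from_rotvec(s['tool_rot']); T=T0.as_matrix() if T is None else T
    print('t',round(s['t'],2),'pos',s['tool_pos'].round(4),'F',s['ft_force'].round(1),'w',round(s['gripper_width'],3))
    dp=np.array(P)-s['tool_pos']
    print('shift now(u of .05):',(T0.inv().apply(dp)/.05).round(2),' in goal axes:',(T.T@dp/.05).round(2),' turn(u of .1):',((T0.inv()*R.from_matrix(T)).as_rotvec()/.1).round(2))
def sp(tip,n=.003,y=0): # TCP for tips at height tip above battery top
    return W+A*(tip+.008)+N*n+Y*y
E
python3 - <<'E'
from h import *
print(sp(.1)); delta(sp(.1),TS)
E
```

```text
[0.46706345 0.2665467  0.14858915]
t 0.15 pos [0.1236 0.5099 0.2388] F [-0.7 -0.3  0.4] w 1.0
shift now(u of .05): [-3.11  7.82  1.81]  in goal axes: [-5.35  4.29  5.21]  turn(u of .1): [-6.06  0.96 -2.99]
```

```bash
python3 -m crank '[[[-0.15,0.4,0],[0,0,0]],[[-0.31,0.78,0],[0,0,0]],[[-0.31,0.78,0],[0,0,0]],[[-0.31,0.78,0],[0,0,0]],[[-0.31,0.78,0],[0,0,0]],[[-0.31,0.78,0],[0,0,0]],[[-0.31,0.78,0],[0,0,0]],[[-0.31,0.78,0],[0,0,0]],[[-0.31,0.78,0],[0,0,0]],[[-0.31,0.78,0],[0,0,0]],[[-0.15,0.4,0],[0,0,0]]]' -1 40
python3 -m crank '[[[0,0,0],[-0.87,0.14,-0.43]],[[0,0,0],[-0.87,0.14,-0.43]],[[0,0,0],[-0.87,0.14,-0.43]],[[0,0,0],[-0.87,0.14,-0.43]],[[0,0,0],[-0.87,0.14,-0.43]],[[0,0,0],[-0.87,0.14,-0.43]],[[0,0,0],[-0.87,0.14,-0.43]],[[0,0,0],[0,0,0]],[[0,0,0],[0,0,0]]]'
python3 - <<'E'
from h import *
delta(sp(.1),TS); print(manip.state()['joint_pos'])
E
```

```text
t: 1.52
tool_pos: [0.4685, 0.2667, 0.2389]
tool_rot: [2.471, 1.94, -0.001]
ft_force: [-1.1, -0.3, 0.9]
gripper_width: 0.001
t: 2.65
tool_pos: [0.4674, 0.2685, 0.2398]
tool_rot: [1.811, 1.947, 0.62]
ft_force: [0.2, 0.3, -0.3]
gripper_width: 0.002
t 2.65 pos [0.4674 0.2685 0.2398] F [ 0.2  0.3 -0.3] w 0.002
shift now(u of .05): [-0.04 -1.06  1.49]  in goal axes: [-0.04 -1.05  1.49]  turn(u of .1): [ 0.02 -0.04 -0.  ]
[ 0.71138373 -0.0711872  -0.5524557   0.57337896 -0.34754984  0.54630896]
```

```bash
python3 -m crank '[[[-0.02,-0.53,0.4],[0,0,0]],[[-0.02,-0.52,0.4],[0,0,0]],[[0,0,0.35],[0,0,0]],[[0,0,0.34],[0,0,0]],[[0,0,0],[0,0,0]],[[0,0,0],[0,0,0]]]'
python3 - <<'E'
from h import *
delta(sp(.1),TS)
c=cam('wrist'); p,d=read_camera('wrist'); cv2.imwrite('pics/w1.png',p); np.save('pics/w1.npy',d)
C=cloud('wrist',d,c)
print('pred px battery top',proj('wrist',W,c), 'tips',proj('wrist',sp(-.008+.1-.008)))
p2,d2=read_camera('side'); cv2.imwrite('pics/s1.png',p2)
E
```

```text
t: 3.4
tool_pos: [0.4679, 0.2664, 0.1486]
tool_rot: [1.81, 1.946, 0.619]
ft_force: [-0.9, 0.8, -0.2]
gripper_width: -0.003
t 3.4 pos [0.4679 0.2664 0.1486] F [-0.9  0.8 -0.2] w -0.003
shift now(u of .05): [ 0.   -0.01 -0.01]  in goal axes: [ 0.   -0.01 -0.01]  turn(u of .1): [ 0.03 -0.03 -0.  ]
pred px battery top [[322.16682157 195.46378438]] tips [[322.2323898  246.14773327]]
```

View pics/w1.png

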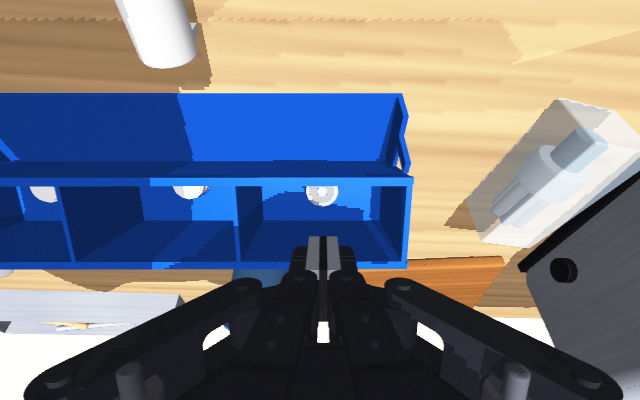

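View pics/s1.png

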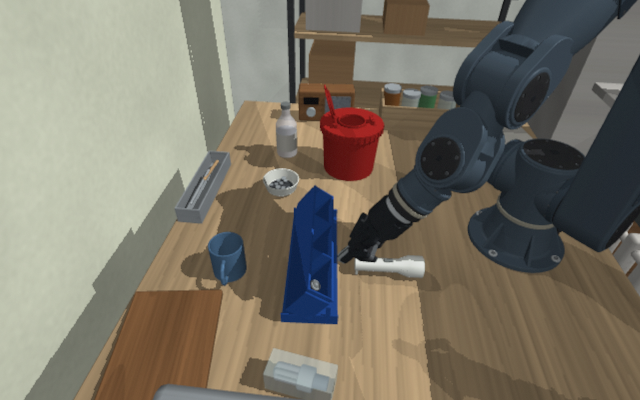

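The wrist view shows the pocket spanning columns 237 to 410 and the battery top around (322,192). It looks a few pixels nearer the lower wall than predicted (322,195), so I check with depth.

```bash
python3 - <<'E'
from h import *
p=cv2.imread('pics/w1.png'); d=np.load('pics/w1.npy'); c=cam('wrist'); C=cloud('wrist',d,c)
cv2.imwrite('pics/w1c.png',cv2.resize(p[165:280,230:420],None,fx=4,fy=4))
hsv=cv2.cvtColor(p,cv2.COLOR_BGR2HSV)
L=lambda q:np.stack([(q-W)@Y,(q-W)@N,(q-W)@A],-1)*1000
m=np.zeros((400,640),bool); m[178:212,300:345]=1; m&=(hsv[...,1]<70)&(hsv[...,2]>90)&(d>0)
q=L(C[m]); print('batt y,n,a',len(q),q.min(0),q.max(0),np.median(q,0))
blue=(hsv[...,0]>100)&(hsv[...,0]<128)&(hsv[...,1]>120)&(d>0); bx=np.zeros_like(blue); bx[150:270,225:420]=1; q=L(C[blue&bx])
low=q[(abs(q[:,2]-20)<12)&(abs(q[:,0])<40)&(q[:,1]<10)]; print('lower wall n',np.percentile(low[:,1],[1,10,50,90]))
r=q[(q[:,2]>30)&(abs(q[:,0])<40)]; h=np.histogram2d(r[:,1],r[:,2],bins=[np.arange(-24,50,3),np.arange(30,46,3)]); print(h[0].astype(int).T, h[1])
s=q[(q[:,2]<25)&(q[:,1]>5)&(q[:,1]<30)]; print('sides',np.histogram(s[:,0],bins=np.arange(-64,64,4)))
E
```

```text
batt y,n,a 533 [-12.58119817  -8.27978084 -46.95560419] [11.84019282 19.00041354  4.64982413] [ 0.00434393 -1.41952676  1.87551894]
lower wall n [-20.37184748 -20.253494   -20.09580164 -19.93626099]
[[  0   0   0   0   0   0   0   0   0   0   0   0   0   0   0   0   0   0
    0   0  92   0   0   0]
 [  0   0   0   0   0   0   0   0   0   0   0   0   0   0   0   0   0   0
    0   0  79   0   0   0]
 [121   0   0   0   0   0   0   0   0   0   0   0   0   0   0   0   0   0
    0   0  95   0   0   0]
 [376 542 114   0   0   0   0   0   0   0   0   0   0   0   0   0   0   0
    0   0 185 167  32   0]
 [ 26  33  11   0   0   0   0   0   0   0   0   0   0   0   0   0   0   0
    0   0   9  13   0   0]] [-24 -21 -18 -15 -12  -9  -6  -3   0   3   6   9  12  15  18  21  24  27
  30  33  36  39  42  45  48]
sides (array([  0, 592, 105, 109, 106, 103, 108, 111, 105, 102, 110, 113,  63,
        45,  35,  28,  36,  32,  45,  62, 114, 113, 107, 100, 106, 109,
       104, 108, 107, 622,   0]), array([-64, -60, -56, -52, -48, -44, -40, -36, -32, -28, -24, -20, -16,
       -12,  -8,  -4,   0,   4,   8,  12,  16,  20,  24,  28,  32,  36,
        40,  44,  48,  52,  56,  60]))
```

View pics/w1c.png

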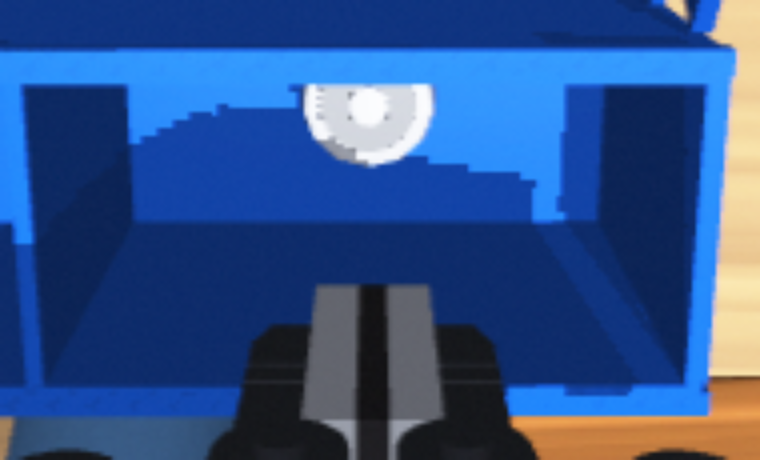

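Depth shows the pocket (and battery) about 3 mm nearer the lower-wall side and 2 mm higher than I assumed. It is centred sideways, and the inner width is 54 mm as given. I correct for that and go in shut.

```bash
cat >> h.py <<'E'
W=W-.003*N+.002*A
E
python3 - <<'E'
from h import *
delta(sp(.008),TS)
E
```

```text
t 3.5 pos [0.4677 0.2664 0.1489] F [-0.1 -0.9  0.4] w 0.001
shift now(u of .05): [-0.   -0.08  1.8 ]  in goal axes: [ 0.   -0.07  1.8 ]  turn(u of .1): [ 0.04 -0.04  0.  ]
```

```bash
python3 -m crank '[[[0,-0.07,0.2],[0,0,0]],[[0,0,0.3],[0,0,0]],[[0,0,0.3],[0,0,0]],[[0,0,0.3],[0,0,0]],[[0,0,0.3],[0,0,0]],[[0,0,0.2],[0,0,0]],[[0,0,0.2],[0,0,0]],[[0,0,0],[0,0,0]]]'
python3 -m crank '[[[0,0,0],[0,0,0]],[[0,0,0],[0,0,0]],[[0,0,0],[0,0,0]],[[0,0,0],[0,0,0]]]' 0.06
python3 - <<'E'
from h import *
delta(sp(.008),TS)
c=cam('wrist'); p,d=read_camera('wrist'); cv2.imwrite('pics/w2.png',p)
print(proj('wrist',W,c))
E
```

```text
t: 4.5
tool_pos: [0.5163, 0.2697, 0.0719]
tool_rot: [1.81, 1.947, 0.618]
ft_force: [-0.5, -0.6, -0.2]
gripper_width: 0.0
t: 5.0
tool_pos: [0.5164, 0.27, 0.0728]
tool_rot: [1.809, 1.946, 0.62]
ft_force: [-0.0, -0.8, -0.6]
gripper_width: 0.527
t 5.0 pos [0.5164 0.27   0.0728] F [-0.  -0.8 -0.6] w 0.527
shift now(u of .05): [ 0.   -0.   -0.01]  in goal axes: [ 0.   -0.   -0.01]  turn(u of .1): [ 0.04 -0.03  0.  ]
[[322.04688872 242.10396485]]
```

View pics/w2.png

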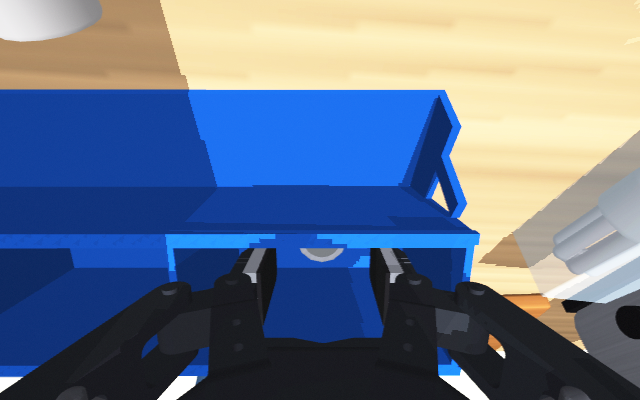

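The fingers are open either side of the battery (322,250), with pads at columns 265 and 375, and nothing touches. I check how wide the knuckles are before going deeper.

```bash
python3 - <<'E'
from h import *
s=manip.state(); c=cam('wrist'); p,d=read_camera('wrist'); C=cloud('wrist',d,c)
T=R.from_rotvec(s['tool_rot']).as_matrix(); q=(C-s['tool_pos'])@T*1000
hsv=cv2.cvtColor(p,cv2.COLOR_BGR2HSV); m=(hsv[...,2]<70)&(d>0)&(d<.2)
f=q[m&(q[...,2]<12)]
for z0 in range(-90,12,6):
    k=f[(f[:,2]>=z0)&(f[:,2]<z0+6)]
    if len(k): print(z0,'x',k[:,0].min().round(),k[:,0].max().round(),'y',k[:,1].min().round(),k[:,1].max().round(),len(k))
E
```

```text
-90 x -64.0 63.0 y -22.0 -11.0 3635
-84 x -65.0 66.0 y -20.0 -5.0 8328
-78 x -64.0 65.0 y -19.0 2.0 8596
-72 x -63.0 63.0 y -18.0 8.0 7686
-66 x -60.0 61.0 y -18.0 13.0 4575
-60 x -59.0 60.0 y -18.0 12.0 3083
-54 x -57.0 58.0 y -14.0 13.0 5669
-48 x -55.0 56.0 y -14.0 12.0 2716
-42 x -54.0 54.0 y -15.0 -4.0 1163
-36 x -40.0 42.0 y -13.0 11.0 705
-30 x -33.0 36.0 y -12.0 11.0 414
-24 x -57.0 37.0 y -12.0 37.0 501
-18 x -82.0 55.0 y -12.0 37.0 446
-12 x -83.0 37.0 y -12.0 37.0 361
-6 x -81.0 55.0 y -9.0 37.0 248
0 x -57.0 55.0 y -6.0 37.0 93
6 x -57.0 55.0 y 15.0 20.0 3
```

The knuckles reach ±55 mm at 45 mm opening, which is too wide for the 112 mm pocket when deeper. I narrow to about 36 mm, shift 2 mm off the lower wall, and look again.

```bash
python3 -m crank '[[[0,0.04,0],[0,0,0]],[[0,0,0],[0,0,0]],[[0,0,0],[0,0,0]],[[0,0,0],[0,0,0]]]' -0.15
python3 - <<'E'
from h import *
s=manip.state(); delta(sp(-.024,.005),TS); c=cam('wrist'); p,d=read_camera('wrist'); C=cloud('wrist',d,c)
T=R.from_rotvec(s['tool_rot']).as_matrix(); q=(C-s['tool_pos'])@T*1000
hsv=cv2.cvtColor(p,cv2.COLOR_BGR2HSV); m=(hsv[...,2]<70)&(d>0)&(d<.2)
f=q[m&(q[...,2]<-24)]
for z0 in range(-72,-30,6):
    k=f[(f[:,2]>=z0)&(f[:,2]<z0+6)]
    if len(k): print(z0,'x',k[:,0].min().round(),k[:,0].max().round(),'y',k[:,1].min().round(),k[:,1].max().round(),len(k))
E
```

```text
t: 5.6
tool_pos: [0.5179, 0.27, 0.0737]
tool_rot: [1.809, 1.947, 0.62]
ft_force: [-0.4, 0.6, -0.2]
gripper_width: 0.427
t 5.6 pos [0.5179 0.27   0.0737] F [-0.4  0.6 -0.2] w 0.427
shift now(u of .05): [0.   0.   0.63]  in goal axes: [0.   0.   0.63]  turn(u of .1): [ 0.03 -0.03  0.01]
-72 x -61.0 61.0 y -18.0 8.0 7597
-66 x -59.0 59.0 y -18.0 12.0 5046
-60 x -56.0 57.0 y -18.0 12.0 3183
-54 x -54.0 54.0 y -13.0 12.0 4824
-48 x -52.0 53.0 y -14.0 12.0 3254
-42 x -49.0 51.0 y -15.0 -5.0 1313
-36 x -39.0 40.0 y -14.0 11.0 778
```

```bash
python3 -m crank '[[[0,0,0],[0,0,0]],[[0,0,0],[0,0,0]],[[0,0,0.1],[0,0,0]],[[0,0,0.1],[0,0,0]],[[0,0,0.1],[0,0,0]],[[0,0,0.05],[0,0,0]],[[0,0,0.05],[0,0,0]],[[0,0,0],[0,0,0]]]' -0.22
python3 -m crank '[[[0,0,0.05],[0,0,0]],[[0,0,0.05],[0,0,0]],[[0,0,0.02],[0,0,0]],[[0,0,0],[0,0,0]]]'
python3 - <<'E'
from h import *
c=cam('wrist'); p,d=read_camera('wrist'); cv2.imwrite('pics/w3.png',p)
E
```

```text
t: 6.65
tool_pos: [0.5295, 0.2709, 0.0572]
tool_rot: [1.809, 1.947, 0.619]
ft_force: [0.2, -0.1, 0.6]
gripper_width: 0.394
t: 7.15
tool_pos: [0.5329, 0.2712, 0.0524]
tool_rot: [1.809, 1.947, 0.62]
ft_force: [-0.7, -0.8, 1.0]
gripper_width: 0.388
```

View pics/w3.png

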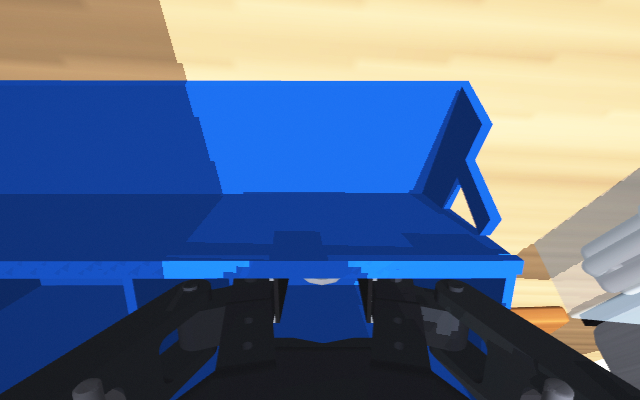

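No contact forces, and the battery is between the pads. I close the fingers.

```bash
python3 -m crank '[[[0,0,0],[0,0,0]],[[0,0,0],[0,0,0]],[[0,0,0],[0,0,0]],[[0,0,0],[0,0,0]],[[0,0,0],[0,0,0]]]' -1 60
```

```text
t: 7.82
tool_pos: [0.5328, 0.2712, 0.0526]
tool_rot: [1.809, 1.946, 0.62]
ft_force: [-5.1, -1.8, 5.4]
gripper_width: 0.281
```

```bash
python3 -m crank '[[[0,0,-0.1],[0,0,0]],[[0,0,-0.2],[0,0,0]],[[0,0,-0.25],[0,0,0]],[[0,0,-0.3],[0,0,0]],[[0,0,-0.3],[0,0,0]],[[0,0,-0.3],[0,0,0]],[[0,0,-0.3],[0,0,0]],[[0,0,-0.3],[0,0,0]],[[0,0,-0.3],[0,0,0]],[[0,0,0],[0,0,0]]]'
python3 - <<'E'
from h import *
c=cam('wrist'); p,d=read_camera('wrist'); cv2.imwrite('pics/w4.png',p)
p,d=read_camera('side'); cv2.imwrite('pics/s4.png',p)
E
```

```text
t: 9.07
tool_pos: [0.4649, 0.2663, 0.1498]
tool_rot: [1.808, 1.946, 0.623]
ft_force: [0.7, 1.0, -0.5]
gripper_width: 0.279
```

View pics/w4.png

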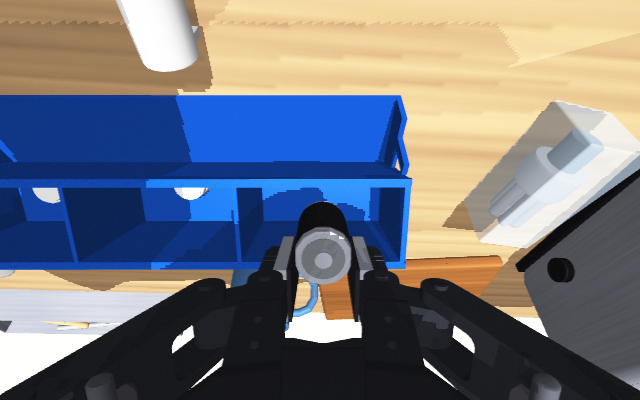

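View pics/s4.png

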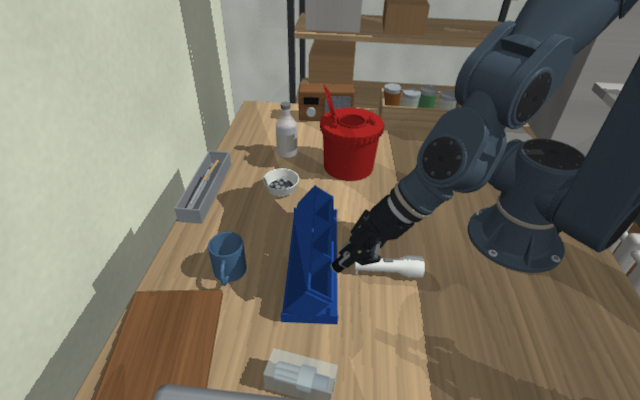

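The battery is held firmly (opening about 24 mm of the 26 mm diameter) and clear of the sorter. Next I lift, turn upright, and move to the bin.

```bash
cat >> h.py <<'E'
b_=np.radians(8.); BX=np.array([np.cos(b_),np.sin(b_),0]); BY=np.array([-np.sin(b_),np.cos(b_),0]); BC=np.array([.472,-.288,0]); TB=np.stack([BY,BX,-Z],1)
E
python3 - <<'E'
from h import *
delta([.46,.26,.30]); delta(BC+.005*BX+Z*.30,TB)
E
```

```text
t 9.18 pos [0.4651 0.266  0.1487] F [-0.2  0.2 -1.3] w 0.285
shift now(u of .05): [-0.1   1.65 -2.54]  in goal axes: [-0.1   1.65 -2.54]  turn(u of .1): [0. 0. 0.]
t 9.18 pos [0.4651 0.266  0.1487] F [-0.2  0.2 -1.3] w 0.285
shift now(u of .05): [-11.05   1.28  -2.83]  in goal axes: [-10.99  -1.31  -3.03]  turn(u of .1): [ 6.15  0.18 -0.64]
```

```bash
python3 -m crank '[[[0,0.2,-0.3],[0,0,0]],[[0,0.41,-0.64],[0,0,0]],[[0,0.41,-0.64],[0,0,0]],[[0,0.41,-0.64],[0,0,0]],[[0,0.2,-0.3],[0.4,0,0]],[[0,0,0],[0.82,0.03,-0.09]],[[0,0,0],[0.82,0.03,-0.09]],[[0,0,0],[0.82,0.03,-0.09]],[[0,0,0],[0.82,0.03,-0.09]],[[0,0,0],[0.82,0.03,-0.09]],[[0,0,0],[0.82,0.03,-0.09]],[[0,0,0],[0.82,0.03,-0.09]]]'
python3 - <<'E'
from h import *
delta(BC+.005*BX+Z*.30,TB); print(manip.state()['joint_pos'].round(3))
E
```

```text
t: 10.68
tool_pos: [0.4597, 0.2651, 0.2977]
tool_rot: [-2.058, -2.367, -0.001]
ft_force: [-0.8, 0.8, -0.5]
gripper_width: 0.282
t 10.68 pos [0.4597 0.2651 0.2977] F [-0.8  0.8 -0.5] w 0.282
shift now(u of .05): [-10.99  -1.19  -0.09]  in goal axes: [-10.99  -1.2   -0.05]  turn(u of .1): [-0.03 -0.04 -0.  ]
[0.52  0.237 0.133 1.468 0.005 0.381]
```

```bash
python3 -m crank '[[[-0.5,-0.05,0],[0,0,0]],[[-0.9,-0.1,0],[0,0,0]],[[-1,-0.12,0],[0,0,0]],[[-1,-0.12,0],[0,0,0]],[[-1,-0.12,0],[0,0,0]],[[-1,-0.12,0],[0,0,0]],[[-1,-0.12,0],[0,0,0]],[[-1,-0.12,0],[0,0,0]],[[-1,-0.12,0],[0,0,0]],[[-1,-0.12,0],[0,0,0]],[[-0.9,-0.1,0],[0,0,0]],[[-0.6,-0.07,0],[0,0,0]]]'
python3 -m crank '[[[0,0,0],[0,0,0]],[[0,0,0],[0,0,0]],[[0,0,0],[0,0,0]]]'
python3 - <<'E'
from h import *
delta(BC+.005*BX+Z*.198,TB); print(manip.state()['joint_pos'].round(3))
c=cam('wrist'); p,d=read_camera('wrist'); cv2.imwrite('pics/w5.png',p); np.save('pics/w5.npy',d)
p,d=read_camera('side'); cv2.imwrite('pics/s5.png',p)
print(proj('wrist',[BC+.178*Z,BC+.04*BY+.178*Z,BC-.04*BY+.178*Z,BC-.04*BX+.178*Z],c))
E
```

```text
t: 12.18
tool_pos: [0.4715, -0.2858, 0.2948]
tool_rot: [-2.061, -2.366, -0.005]
ft_force: [0.8, 0.8, -0.3]
gripper_width: 0.279
t: 12.55
tool_pos: [0.4717, -0.2825, 0.2959]
tool_rot: [-2.058, -2.369, -0.005]
ft_force: [-0.8, 1.3, -1.1]
gripper_width: 0.282
t 12.55 pos [ 0.4717 -0.2825  0.2959] F [-0.8  1.3 -1.1] w 0.282
shift now(u of .05): [-0.12  0.09  1.96]  in goal axes: [-0.11  0.09  1.96]  turn(u of .1): [ 0.   -0.05  0.01]
[-0.542  0.273  0.178  1.478  0.004 -0.682]
[[315.07800307 196.21509393]
 [363.47589344 196.18383894]
 [266.61273571 196.24639244]
 [314.78343605 147.38723216]]
```

View pics/w5.png

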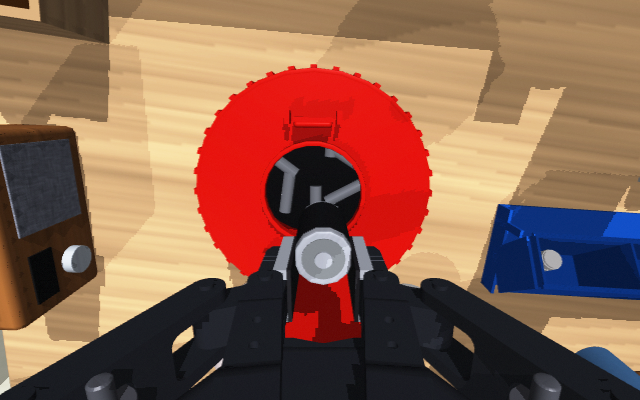

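View pics/s5.png

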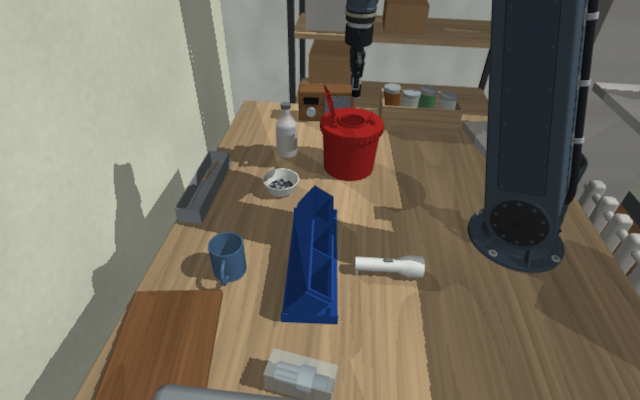

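The port is at (314,188) in the wrist view against a predicted 196, so about 4 mm nearer the robot. The latch at (313,122) confirms the yaw. I correct and lower.

```bash
echo 'BC=BC-.004*BX' >> h.py
python3 -m crank '[[[-0.12,0.01,0.2],[0,0,0]],[[0,0,0.3],[0,0,0]],[[0,0,0.3],[0,0,0]],[[0,0,0.3],[0,0,0]],[[0,0,0.3],[0,0,0]],[[0,0,0.3],[0,0,0]],[[0,0,0.26],[0,0,0]],[[0,0,0],[0,0,0]]]'
python3 - <<'E'
from h import *
delta(BC+.005*BX+Z*.198,TB)
p,d=read_camera('wrist'); cv2.imwrite('pics/w6.png',p)
E
```

```text
t: 13.65
tool_pos: [0.4724, -0.2885, 0.1968]
tool_rot: [-2.058, -2.367, -0.005]
ft_force: [-0.7, -0.4, -0.3]
gripper_width: 0.281
t 13.65 pos [ 0.4724 -0.2885  0.1968] F [-0.7 -0.4 -0.3] w 0.281
shift now(u of .05): [ 0.01  0.01 -0.02]  in goal axes: [ 0.01  0.01 -0.02]  turn(u of .1): [-0.01 -0.06 -0.  ]
```

View pics/w6.png

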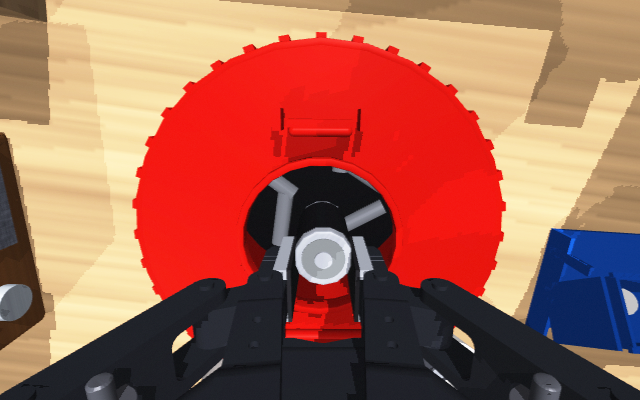

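The battery hangs in the middle of the port with clearance all round, so I release.

```bash
python3 -m crank '[[[0,0,0],[0,0,0]],[[0,0,0],[0,0,0]],[[0,0,0],[0,0,0]],[[0,0,0],[0,0,0]],[[0,0,0],[0,0,0]],[[0,0,-0.3],[0,0,0]],[[0,0,-0.5],[0,0,0]],[[0,0,-0.7],[0,0,0]],[[0,0,-0.7],[0,0,0]],[[0,0,-0.7],[0,0,0]],[[0,0,0],[0,0,0]]]' 0.06
python3 - <<'E'
from h import *
p,d=read_camera('wrist'); cv2.imwrite('pics/w7.png',p)
p,d=read_camera('side'); cv2.imwrite('pics/s7.png',cv2.resize(p[60:200,230:430],None,fx=4,fy=4))
p,d=read_camera('top'); cv2.imwrite('pics/t7.png',cv2.resize(p[120:280,410:540],None,fx=4,fy=4))
E
```

```text
t: 15.08
tool_pos: [0.4737, -0.29, 0.3465]
tool_rot: [2.06, 2.369, 0.007]
ft_force: [0.0, -0.2, -0.4]
gripper_width: 0.529
```

View pics/w7.png

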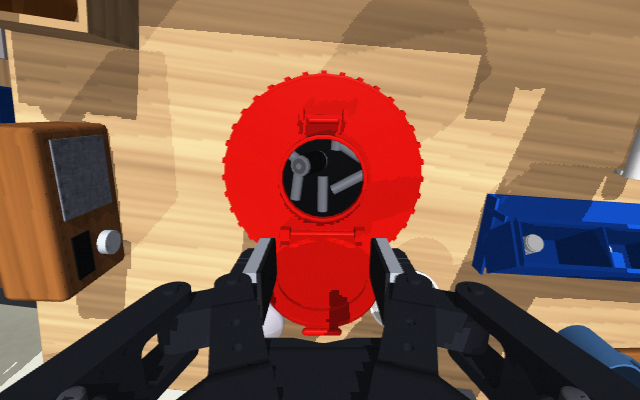

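View pics/s7.png

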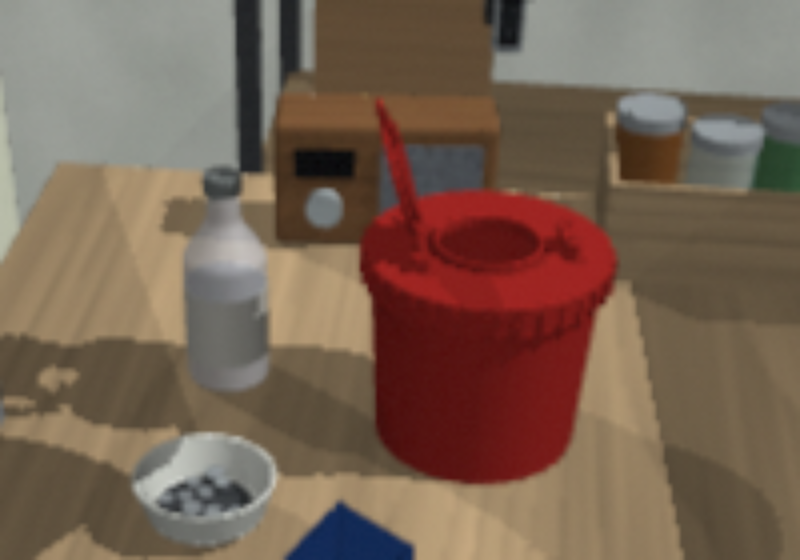

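The wrist view shows the battery inside the bin at about (305,165) through the port. The flap leans back about 20° in the side view at (395,160). I close the fingers and go over and behind the flap.

```bash
python3 -m crank '[[[0,0.2,0],[0,0,0]],[[0,0.4,0],[0,0,0]],[[0,0.5,0],[0,0,0]],[[0,0.5,0],[0,0,0]],[[0,0.4,0],[0,0,0]],[[0,0.3,0],[0,0,0]],[[0,0,0],[0,0,0]]]' -1 60
python3 - <<'E'
from h import *
s=manip.state(); delta(BC+.119*BX+Z*.270,TB); print(s['joint_pos'].round(2))
c=cam('wrist');p,d=read_camera('wrist'); cv2.imwrite('pics/w8.png',p)
C=cloud('wrist',d,c); hsv=cv2.cvtColor(p,cv2.COLOR_BGR2HSV); m=((hsv[...,0]<8)|(hsv[...,0]>172))&(hsv[...,1]>150)&(d>0)
q=C[m]; x=(q-BC)@BX; f=q[:,2]>.2; print('flap pts',f.sum(), x[f].max(), q[f][:,2].max())
p,d=read_camera('side'); cv2.imwrite('pics/s8.png',cv2.resize(p[0:200,230:430],None,fx=3,fy=3))
E
```

```text
t: 16.1
tool_pos: [0.5879, -0.273, 0.3413]
tool_rot: [-2.057, -2.368, -0.004]
ft_force: [-1.3, 0.5, 0.4]
gripper_width: -0.001
t 16.1 pos [ 0.5879 -0.273   0.3413] F [-1.3  0.5  0.4] w -0.001
shift now(u of .05): [ 0.02 -0.03  1.43]  in goal axes: [ 0.03 -0.04  1.43]  turn(u of .1): [-0.01 -0.06  0.01]
[-0.44  0.47  0.6   1.7   0.   -0.58]
flap pts 6475 0.09444295820016389 0.2891366525670907
```

View pics/s8.png

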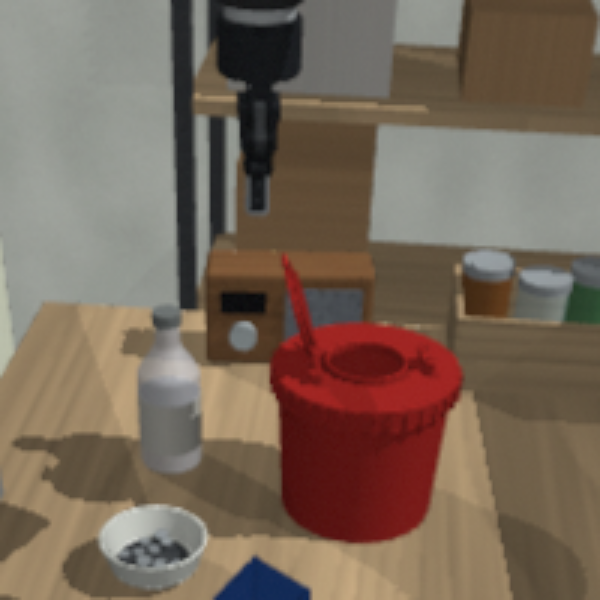

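View pics/w8.png

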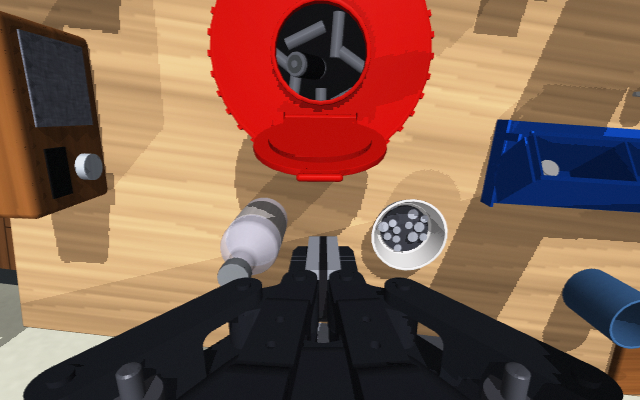

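The battery shows in the port at (305,65), and the flap lip is at bin x = 94 mm, z = 289 mm as predicted. I descend behind it and sweep along the flap's arc.

```bash
python3 -m crank '[[[0,-0.02,0.3],[0,0,0]],[[0,0,0.4],[0,0,0]],[[0,0,0.4],[0,0,0]],[[0,0,0.33],[0,0,0]],[[0,0,0],[0,0,0]]]'
python3 -m crank '[[[0,-0.2,-0.02],[0,0,0]],[[0,-0.24,-0.02],[0,0,0]],[[0,-0.25,-0.02],[0,0,0]],[[0,-0.25,0],[0,0,0]],[[0,-0.23,0],[0,0,0]],[[0,-0.23,0],[0,0,0]],[[0,-0.23,0.05],[0,0,0]],[[0,-0.23,0.05],[0,0,0]],[[0,0,0],[0,0,0]]]'
python3 - <<'E'
from h import *
s=manip.state(); delta(BC+.0047*BX+Z*(.2498+.008),TB); print('bin x',(s['tool_pos']-BC)@BX)
p,d=read_camera('side'); cv2.imwrite('pics/s9.png',cv2.resize(p[0:200,230:430],None,fx=3,fy=3))
p,d=read_camera('wrist'); cv2.imwrite('pics/w9.png',p)
E
```

```text
t: 16.82
tool_pos: [0.5847, -0.2732, 0.2707]
tool_rot: [-2.059, -2.366, -0.004]
ft_force: [-0.2, -0.3, -0.1]
gripper_width: -0.0
t: 17.95
tool_pos: [0.4928, -0.2863, 0.2694]
tool_rot: [-2.06, -2.367, -0.005]
ft_force: [1.1, 0.3, 0.5]
gripper_width: 0.0
t 17.95 pos [ 0.4928 -0.2863  0.2694] F [1.1 0.3 0.5] w 0.0
shift now(u of .05): [ 0.02 -0.4   0.23]  in goal axes: [ 0.03 -0.4   0.23]  turn(u of .1): [ 0.   -0.05 -0.01]
bin x 0.024860842391682656
```

View pics/s9.png

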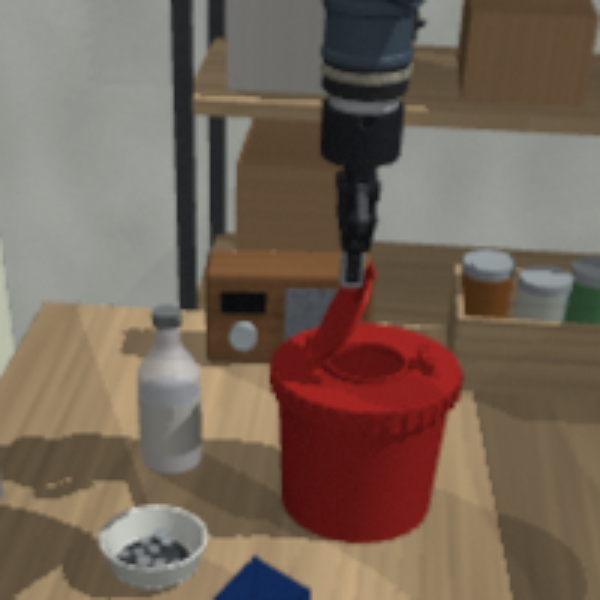

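View pics/w9.png

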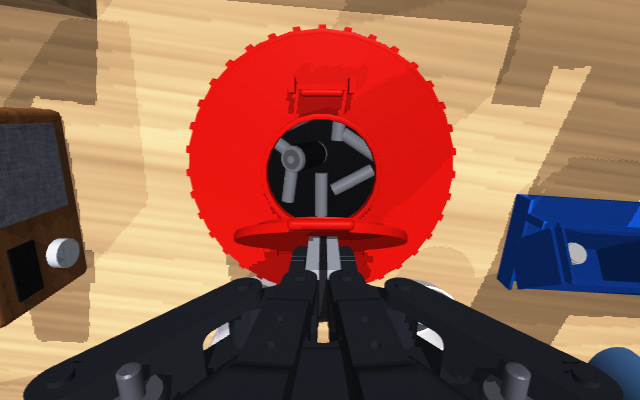

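The flap is past upright, at about 60°, and rides on the fingertips as planned. I continue down the arc.

```bash
python3 -m crank '[[[0,-0.2,0.12],[0,0,0]],[[0,-0.2,0.12],[0,0,0]],[[0,-0.18,0.17],[0,0,0]],[[0,-0.18,0.17],[0,0,0]],[[0,-0.14,0.22],[0,0,0]],[[0,-0.13,0.22],[0,0,0]],[[0,-0.08,0.16],[0,0,0]],[[0,-0.05,0.12],[0,0,0]],[[0,0,0],[0,0,0]]]'
python3 - <<'E'
from h import *
s=manip.state(); delta(BC-.034*BX+Z*(.185+.008),TB); print('bin x',(s['tool_pos']-BC)@BX)
p,d=read_camera('side'); cv2.imwrite('pics/s10.png',cv2.resize(p[0:200,230:430],None,fx=3,fy=3))
p,d=read_camera('wrist'); cv2.imwrite('pics/w10.png',p)
E
```

```text
t: 19.18
tool_pos: [0.4359, -0.294, 0.204]
tool_rot: [-2.059, -2.368, -0.004]
ft_force: [-0.4, -0.3, 1.7]
gripper_width: 0.0
t 19.18 pos [ 0.4359 -0.294   0.204 ] F [-0.4 -0.3  1.7] w 0.0
shift now(u of .05): [ 0.02 -0.03  0.22]  in goal axes: [ 0.02 -0.03  0.22]  turn(u of .1): [-0.   -0.05 -0.  ]
bin x -0.032539214168525316
```

View pics/s10.png

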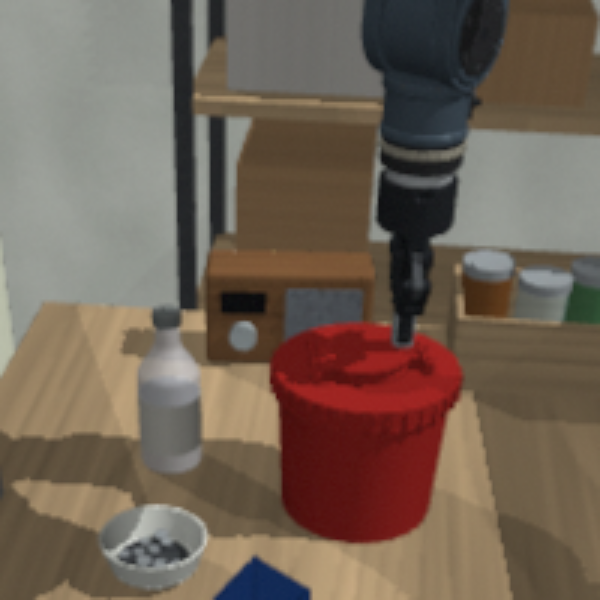

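View pics/w10.png

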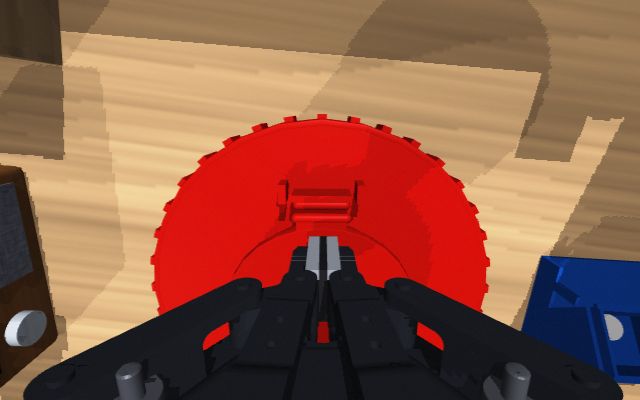

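The flap is nearly down, with its lip at the catch. I press gently in small steps while watching the force.

```bash
python3 -m crank '[[[0,0,0.06],[0,0,0]],[[0,0,0.04],[0,0,0]],[[0,0,0.04],[0,0,0]],[[0,0,0],[0,0,0]]]'
python3 -m crank '[[[0,0,0.04],[0,0,0]],[[0,0,0.04],[0,0,0]],[[0,0,0],[0,0,0]]]'
```

```text
t: 19.77
tool_pos: [0.4363, -0.2941, 0.1978]
tool_rot: [-2.06, -2.369, -0.005]
ft_force: [-1.8, 0.4, 5.7]
gripper_width: 0.001
t: 20.15
tool_pos: [0.4363, -0.2939, 0.1932]
tool_rot: [-2.059, -2.368, -0.005]
ft_force: [-1.2, -0.5, -0.8]
gripper_width: 0.001
```

```bash
python3 -m crank '[[[0,0,0.04],[0,0,0]],[[0,0,0.03],[0,0,0]],[[0,0,0],[0,0,0]]]'
python3 -m crank '[[[0,0,0.04],[0,0,0]],[[0,0,0.02],[0,0,0]],[[0,0,0],[0,0,0]]]'
```

```text
t: 20.52
tool_pos: [0.4365, -0.294, 0.1903]
tool_rot: [-2.06, -2.369, -0.005]
ft_force: [-1.1, 0.5, 6.3]
gripper_width: -0.001
t: 20.9
tool_pos: [0.4365, -0.2942, 0.189]
tool_rot: [-2.061, -2.37, -0.005]
ft_force: [-6.1, 2.4, 20.9]
gripper_width: 0.0
```

The force rose, fell at the snap, then rose hard to 21 N against the stop. I back off and check that it holds.

```bash
python3 -m crank '[[[0,0,-0.1],[0,0,0]],[[0,0,-0.4],[0,0,0]],[[0,0,-0.7],[0,0,0]],[[0,0,-0.7],[0,0,0]],[[0,0,-0.7],[0,0,0]],[[0,-0.3,-0.7],[0,0,0]],[[0,-0.5,0],[0,0,0]],[[0,-0.5,0],[0,0,0]],[[0,0,0],[0,0,0]],[[0,0,0],[0,0,0]]]'
python3 - <<'E'
from h import *
p,d=read_camera('side'); cv2.imwrite('pics/s11.png',cv2.resize(p[60:200,230:430],None,fx=4,fy=4))
c=cam('wrist');p,d=read_camera('wrist'); cv2.imwrite('pics/w11.png',p)
C=cloud('wrist',d,c); hsv=cv2.cvtColor(p,cv2.COLOR_BGR2HSV); m=((hsv[...,0]<8)|(hsv[...,0]>172))&(hsv[...,1]>150)&(d>0)
q=C[m]; x=(q-BC)@BX; y=(q-BC)@BY
for x0 in np.arange(-.06,.06,.01):
    k=(x>x0)&(x<x0+.01)&(abs(y)<.02); print(round(x0,3),k.sum(),np.median(q[k][:,2]).round(4) if k.sum() else '')
p,d=read_camera('top'); cv2.imwrite('pics/t11.png',p)
E
```

```text
t: 22.15
tool_pos: [0.3724, -0.3037, 0.3518]
tool_rot: [-2.06, -2.368, -0.006]
ft_force: [0.3, 0.2, 0.3]
gripper_width: 0.0
-0.06 446 0.1851
-0.05 330 0.1831
-0.04 74 0.1837
-0.03 0 
-0.02 0 
-0.01 0 
0.0 0 
0.01 0 
0.02 0 
0.03 0 
0.04 0 
0.05 3 0.1846
```

View pics/s11.png

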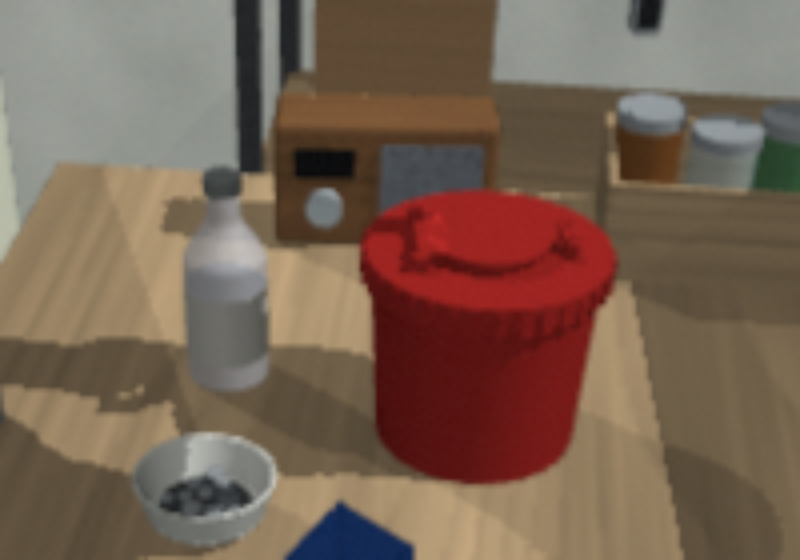

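View pics/w11.png

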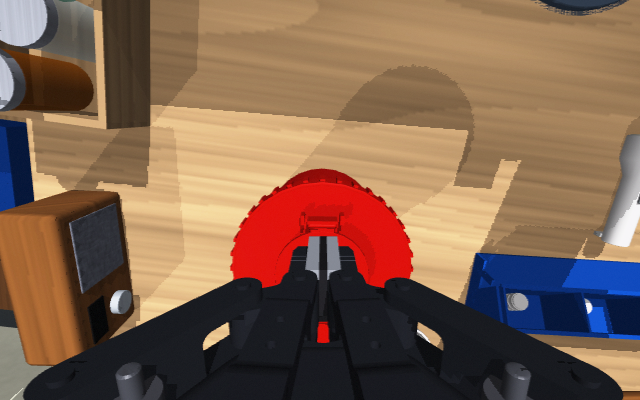

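View pics/t11.png

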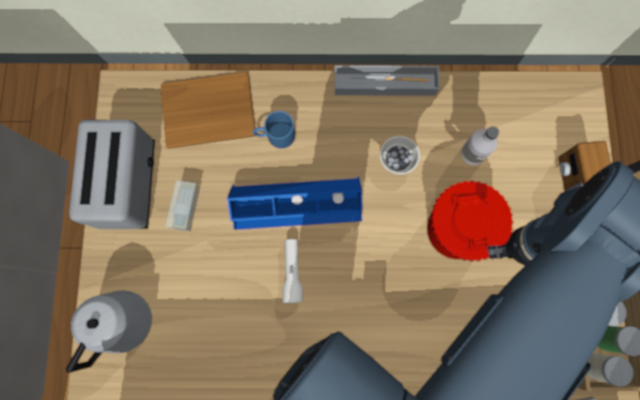

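The flap is flat, with its face at z = 0.183 to 0.185 near both the hinge and the free edge. It has stayed shut for over a second with the tool clear. The left pocket is empty and nothing else has moved, so I hand in.

```bash
python3 -c "
from plant import manip
print(manip.job_done()); print(manip.state()['t'])"
```

```text
the job is handed in; nothing more can be done
None
the job is handed in; nothing more can be done
```

The battery is in the red bin and its flap is snapped shut. I handed the job in at about 22 s of the 72 s allowed, and no verdict is reported.

- **Battery:** it was in the left pocket. I went in with the fingers shut, spread them just above it, gripped it and drew it straight out. The highest wrist force reading around the grasp was about 8 N. Before the flap was closed, the camera showed it lying inside the bin through the port.
- **Flap:** I swept it over from behind and pressed. The force reading rose, fell as it snapped, then reached 21 N against the stop. More than a second after I backed off it was still flat, with its face at z = 0.183 to 0.185 m by both the hinge and the free edge.
- **Everything else:** in the last top view the caps, bowl, bulb, torch, mug and spray bottle looked unmoved. I judged that by eye, not by measuring. The arm was clear of everything, with force readings near zero.

**Disagreements along the way:**
- **Positions:** the first top-camera positions were 3 to 4 mm off what the wrist camera showed, at both the sorter and the bin. I corrected this before going in.
- **Finger opening:** my first opening of 45 mm turned out too wide at the knuckles for the pocket. I narrowed it to about 33 mm before going deeper.

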